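# Stack the sieves for grading glass frit

### The job

Build the sieve stack for grading frit on the receiving pan, where the pan stands: first the fine sieve on the pan, then the medium one, then the coarse one, and close it with the lid. Seat each skirt fully home in the rim below, setting each piece down gently rather than dropping it, and leave the stack standing upright.

Things in the scene. Friction and masses are not known exactly. Their poses are not given: they have to be found in the camera images.
- pan_mouth (a point): Receiving pan: open round steel dish with a solid floor (no mesh), 60 mm across (54 mm inside), 24 mm high, 0.3 kg, standing loose on the table; base of the stack. Point: centre of its mouth, level with the rim, 24 mm above its underside; z up. A fully seated piece has its underside 6 mm below this point
- fine_grip (a point): Fine sieve, dense mesh of 2.3 mm pitch: round steel frame 44 mm high, 60 mm across (54 mm inside), open top, mesh 20 mm below the rim. Its lowest 6 mm are a tapered skirt (46 to 50.6 mm across) that enters the 54 mm mouth below until the 60 mm shoulder meets that rim. Point: on the axis, 25 mm above the underside, half-way up the wall; z up. Grip the wall above the shoulder. 0.1 kg, loose
- medium_grip (a point): Medium sieve, mesh of 5.5 mm pitch: round steel frame 50 mm high, 60 mm across (54 mm inside), open top, mesh 20 mm below the rim. Its lowest 6 mm are a tapered skirt (46 to 50.6 mm across) that enters the 54 mm mouth below until the 60 mm shoulder meets that rim. Point: on the axis, 28 mm above the underside, half-way up the wall; z up. Grip the wall above the shoulder. 0.1 kg, loose
- coarse_grip (a point): Coarse sieve, wide mesh of 10.5 mm pitch: round steel frame 58 mm high, 60 mm across (54 mm inside), open top, mesh 20 mm below the rim. Its lowest 6 mm are a tapered skirt (46 to 50.6 mm across) that enters the 54 mm mouth below until the 60 mm shoulder meets that rim. Point: on the axis, 32 mm above the underside, half-way up the wall; z up. Grip the wall above the shoulder. 0.1 kg, loose
- lid_knob (a point): Lid: steel disc 60 mm across with an upright wooden knob 18 mm in diameter; same 6 mm tapered skirt as the sieves (46 to 50.6 mm across). Steel top 9.5 mm, knob top 41.5 mm above the underside. Point: on the axis in the knob, 30 mm above the underside; z up. Pinch the knob across its 18 mm. 0.11 kg, stands loose on its skirt
Mind the look-alikes: they are no part of the job. Leave any purple look-alike of the part that bears lid_knob alone.

How it is judged:
On the way, in this order (a step that is already met when the one before it is completed fails the run):
1. the fine sieve is seated on the pan (horizontal distance between fine_grip and pan_mouth below 0.004 m and z of fine_grip in the frame of pan_mouth between 0.0165 and 0.0215 m and angle between fine_grip's own z axis and vertical below 0.06 rad), for 0.2 s.
2. the medium sieve is seated on the fine one, still on the pan (all of step 1 and horizontal distance between medium_grip and fine_grip below 0.004 m and z of medium_grip in the frame of fine_grip between 0.0385 and 0.0435 m and angle between medium_grip's own z axis and vertical below 0.06 rad), for 0.2 s.
3. the coarse sieve is seated on the medium one (all of step 2 and horizontal distance between coarse_grip and medium_grip below 0.004 m and z of coarse_grip in the frame of medium_grip between 0.0455 and 0.0505 m and angle between coarse_grip's own z axis and vertical below 0.06 rad), for 0.2 s.
At the end, for the whole second after the job is handed in: From the bottom up: pan, fine, medium and coarse sieve, lid. Each is centred within 4 mm on the one below, fully seated (height within 2.5 mm) and upright within 0.06 rad; the pan is upright and within 40 mm of where it stood. All stays so (all of step 3 and horizontal distance between lid_knob and coarse_grip below 0.004 m and z of lid_knob in the frame of coarse_grip between 0.0475 and 0.0525 m and angle between each of lid_knob, pan_mouth's own z axis and vertical below 0.06 rad and distance of pan_mouth from where it was at the start of the episode below 0.04 m); the robot touches nothing.
It fails at once if the sieve fine is dropped (falls free of the fingers at more than 0.6 m/s) (linear speed of sieve_fine above 0.6 m/s and contact force between the fingers and sieve_fine below 0.05 N).
It fails at once if the sieve medium is dropped (falls free of the fingers at more than 0.6 m/s) (linear speed of sieve_medium above 0.6 m/s and contact force between the fingers and sieve_medium below 0.05 N).
It fails at once if the sieve coarse is dropped (falls free of the fingers at more than 0.6 m/s) (linear speed of sieve_coarse above 0.6 m/s and contact force between the fingers and sieve_coarse below 0.05 N).
It fails at once if the lid is dropped (falls free of the fingers at more than 0.6 m/s) (linear speed of lid above 0.6 m/s and contact force between the fingers and lid below 0.05 N).
It fails at once if the pan is shifted more than 40 mm (distance of pan_mouth from where it was at the start of the episode above 0.04 m).
It also fails if it takes over 96 s, if anything falls off the work surface, if the arm or the gripper's body presses on something with over 40 N, if the wrist force passes 120 N, or if a joint passes its speed limit or range.

### The arm

A 6-joint arm with a two-finger parallel gripper is mounted at the origin on a cart in front of the work surface, level with it; the furniture and walls round the work are solid. World frame = base frame: x ahead of the robot, y to its left, z up, the work surface at z = 0. Lengths are in m, angles in rad, forces in N, time in s.
With the tool pointing down it reaches from about 0.4 to 0.825 m from the base axis. Payload 7 kg.
Tool frame: the origin (TCP) lies at the very end of the fingers, on their centre line; the grasp point (between the pads) lies 19 mm behind it; z points along the fingers, y is the line along which they close (so a half turn about z gives the same grasp; the last joint's range is limited). The gripper opens to 88 mm and grips with 3 to 60 N. Pads are 19 mm wide; open, the fingers measure 130 mm over their backs; the gripper's body (78 mm by 193 mm) begins 47 mm behind the grasp point.
Start: joints at [1.481, 0.359, 0.012, 0, -1.224, -0.288], TCP at [0.249, 0.627, 0.227] pointing down, gripper open.
Joint ranges: [-3.07, 3.07], [-1.43, 2.12], [-1.02, 1.25], [-3.03, 1.67], [-3.05, -0], [-3.03, 3.03]. Speed limits (rad/s): [2.39, 2.39, 3.01, 3.14, 3.14, 3.14].

### API

Orientations are given as a unit quaternion [w, x, y, z].
In Python, from plant import bot gives the robot as it stands.
- The arm moves only by the tool move_arm, never from a script. Its argument "motion" is text: rows parted by semicolons, each of 5 numbers parted by spaces: the finger opening in cm, from 0 to 8.76, then the shift along the world's x, y, z in cm, then the turn about the world's z in rad. In form: claw x y z roll; .... A call has exactly 10 rows; each row shifts and turns the commanded pose from where the row before left it; what a row does not reach is not made up. A row lasts 1/10 s, in which the tool goes at most 50 mm and 8.59 degrees, less where a joint would pass 70% of its speed; a pose out of reach is approached as far as the arm can. A call is refused whole if a number of a shift passes 5 or a number of a turn 0.15, either way. A call with a gripper value outside its range is refused whole. The fingers move at their own pace and stop on an object; the grip force is fixed at half the most. Time passes only in rows, so rows that do not move let the fingers close, or fill a call up. It gives the time, the measured TCP pose, the force, the opening and the grip force at its end, in the units of the state.
- bot.sense(): the state, without advancing time (a new reading comes with each control period).
- bot.camera(name): name is "side" or "top"; returns the picture (400x640x3 uint8, red, green, blue); there is no depth.
- bot.camera_model(name): a dict with "fx", "fy", "cx", "cy" (pixels), "world_to_cam" (4x4, takes a point from world to camera coordinates). Camera axes: x right, y down, z forward; pixel columns grow to the right and rows downward; lengths in m; the calibration is good to about 2 mm. A picture is of the moment at which its call begins. camera_model takes no time and is no camera call.
- bot.hand_in(): hands the job in; it is judged then, once.
The state is a dict: "time_s": time; "joint_positions": joint angles; "qvel": joint speeds; "tau": joint torques, N m; "position": TCP position; "ee_rot": TCP orientation; "wrist_force": force on the tool from outside, world axes, zero at the start; "torque": the same for the moment, N m; "gripper_width": finger opening in m; "finger_force": force on a finger pad.
Only numpy, scipy, OpenCV 4.12 (cv2) and the standard library are available. Lean on these libraries where they do the work, as an engineer would, in place of code of your own. Each camera call takes 0.05 s, during which the arm holds its last target. There are 200 camera calls.

## Working session

There is one attempt and no reset: what is moved stays moved. The work goes in short steps, Python scripts to look and compute and a tool call to move; the robot and the scene stay as the last step left them, time stands still between calls to the robot, and variables do not carry over. Pictures are saved under pics/ and viewed, at most 14 in all, crops included, and the job is handed in when it is done.

Besides the shell and the picture viewer there is one more tool, called after "Request:" as name(argument=value, ...) on one line, values as JSON. move_arm: Moves the arm, as the interface text tells. Its arguments: {"type":"object","properties":{"motion":{"type":"string"}},"required":["motion"]}

```bash
mkdir -p pics
python3 - <<'E'
from plant import bot
import cv2,json
for n in("top","side"):
    cv2.imwrite(f"pics/{n}0.png",bot.camera(n)[:,:,::-1]); m=bot.camera_model(n); print(n,m)
s=bot.sense(); print(s)
E
```

```text
top {'fx': 376.98620540064115, 'fy': 376.98620540064115, 'cx': 325.1677604255319, 'cy': 201.15394434481047, 'world_to_cam': array([[ 0.02766278, -0.99958888, -0.00753904,  0.00708645],
       [-0.99727815, -0.02708161, -0.0685776 ,  0.50287785],
       [ 0.06834524,  0.00941556, -0.9976173 ,  0.90624562],
       [ 0.        ,  0.        ,  0.        ,  1.        ]])}
side {'fx': 383.5325463258703, 'fy': 383.5325463258703, 'cx': 318.456661100776, 'cy': 197.66917796646212, 'world_to_cam': array([[ 0.85334831, -0.52097197,  0.01961822, -0.41475724],
       [-0.25760063, -0.45406618, -0.85291607,  0.18748277],
       [ 0.45325333,  0.72278082, -0.52167931,  0.87660374],
       [ 0.        ,  0.        ,  0.        ,  1.        ]])}
{'time_s': 0.1, 'joint_positions': array([ 1.48110493e+00,  3.59292677e-01,  1.11583411e-02, -2.84316075e-04,
       -1.22409378e+00, -2.88078142e-01]), 'qvel': array([-5.88851888e-05, -2.84915943e-03,  2.81704805e-03,  2.82116411e-03,
       -1.86306394e-03, -1.28213576e-03]), 'tau': array([-1.46026614e-03, -5.84162235e+01,  2.93750203e+01,  7.01547191e+00,
        1.00804723e-02, -4.55676729e-05]), 'position': array([0.24885933, 0.62698862, 0.22573877]), 'ee_rot': array([ 7.25611960e-04,  9.82204896e-01, -1.87811108e-01, -6.21121738e-05]), 'wrist_force': array([ 0.37285037,  0.22406859, -0.38343462]), 'torque': array([ 0.02022907,  0.02102683, -0.02857245]), 'finger_force': 0.0, 'gripper_width': 0.08750702831463157}
```

View pics/top0.png

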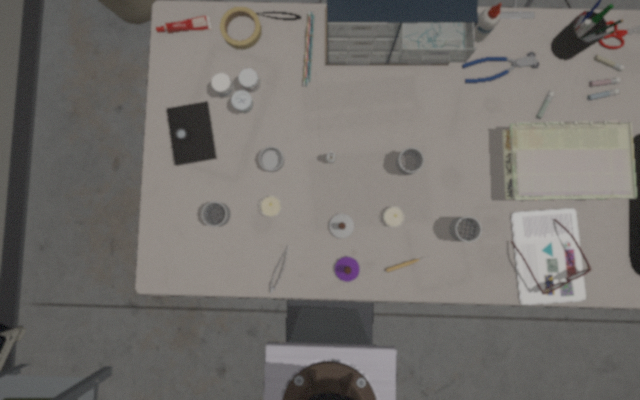

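View pics/side0.png

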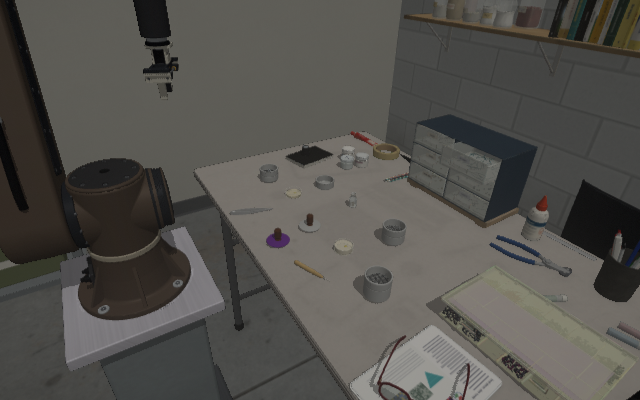

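Top view: pan candidate at (270,160); sieves at (214,214), (410,161) and (466,229); grey lid at (341,226); purple look-alike lid at (347,268). White jars near (240,88) and cream discs at (270,206), (393,217) are distractors. I'll confirm with an enlarged crop.

Run:
```python
import cv2,numpy as np
t=cv2.imread("pics/top0.png");s=cv2.imread("pics/side0.png")
def c(i,x,y,r=20): return cv2.resize(i[y-r:y+r,x-r:x+r],(190,190),interpolation=cv2.INTER_CUBIC)
a=np.hstack([c(t,*p) for p in((270,160),(214,214),(410,161),(466,229))])
b=np.hstack([c(s,*p) for p in((325,183),(269,174),(394,232),(377,284))])
d=np.hstack([c(t,341,226),c(s,309,223),c(t,240,90),c(s,352,157)])
cv2.imwrite("pics/crop0.png",np.clip(np.vstack([a,b,d])*1.5,0,255).astype(np.uint8))
```

```text
(no output)
```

View pics/crop0.png

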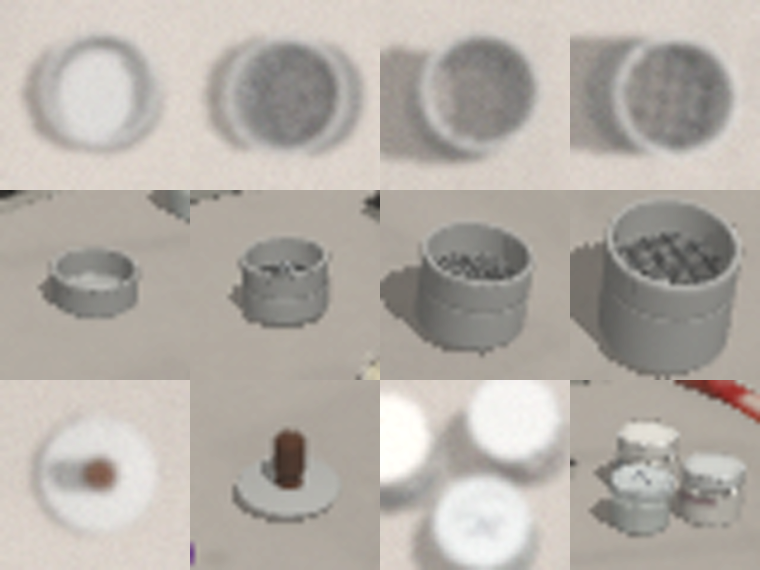

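Crops: the pan has a solid light floor and a low wall, the (466,229) sieve has a wide mesh and is tallest (coarse), the lid has a brown knob on a grey disc, and the jars are closed. (214,214) should be fine and (410,161) medium. I'll check by fitting heights to silhouettes in both views.

```bash
cat > h.py <<'E'
import cv2,numpy as np
from scipy.optimize import minimize
from plant import bot
C={n:bot.camera_model(n) for n in("top","side")}
a=np.linspace(0,2*np.pi,72,endpoint=False)
def proj(n,P):
    m=C[n];W=np.array(m["world_to_cam"]);p=np.atleast_2d(P)@W[:3,:3].T+W[:3,3]
    return np.c_[m["fx"]*p[:,0]/p[:,2]+m["cx"],m["fy"]*p[:,1]/p[:,2]+m["cy"]]
def ray(n,u,v,z):
    m=C[n];W=np.array(m["world_to_cam"]);R=W[:3,:3];o=-R.T@W[:3,3]
    d=R.T@np.array([(u-m["cx"])/m["fx"],(v-m["cy"])/m["fy"],1]);return (o+d*(z-o[2])/d[2])[:2]
def circ(x,y,z,r): return np.c_[x+r*np.cos(a),y+r*np.sin(a),0*a+z]
def steel(img):
    f=cv2.GaussianBlur(img,(3,3),0).astype(float); return f[:,:,2]/(f[:,:,0]+1)   # B/R
def soft(n,parts,S=6,shape=(400,640),box=None):
    u0,v0,u1,v1=box;m=np.zeros(((v1-v0)*S,(u1-u0)*S),np.uint8)
    for P in parts:
        q=(proj(n,P)-[u0-.5,v0-.5])*S
        cv2.fillConvexPoly(m,cv2.convexHull((q*16).astype(np.int32)),255,shift=4)
    return cv2.resize(m,(u1-u0,v1-v0),interpolation=cv2.INTER_AREA)/255.
def cyl(x,y,h,z0=0): return [np.vstack([circ(x,y,z0,.023),circ(x,y,z0+.006,.0253),circ(x,y,z0+.006,.03),circ(x,y,z0+h,.03)])]
def pan(x,y,h,z0=0): return [np.vstack([circ(x,y,z0,.03),circ(x,y,z0+h,.03)])]
def lid(x,y,h,z0=0): return [np.vstack([circ(x,y,z0,.023),circ(x,y,z0+.006,.03),circ(x,y,z0+.0095,.03)]),np.vstack([circ(x,y,z0+.0095,.009),circ(x,y,z0+.0415,.009)])]
E
python3 - <<'E'
from h import *
im={n:cv2.imread(f"pics/{n}0.png")[:,:,::-1] for n in C}
for n in C:
    r=steel(im[n]); 
    for nm,p in dict(top=[(270,160),(214,214),(410,161),(466,229),(341,226)],side=[(325,183),(269,174),(394,232),(377,284),(309,223)]).items():
        if nm==n:
            for u,v in p: print(n,np.round(r[v,u-24:u+25:3],2))
cv2.imwrite("pics/m.png",np.vstack([np.clip((steel(im[n])-.8)*800,0,255)[100:300] for n in("top","side")]).astype(np.uint8))
E
```

```text
top [0.91 0.91 0.91 0.91 0.93 0.96 0.97 0.97 0.97 0.97 0.97 0.96 0.96 0.92
 0.91 0.91 0.92]
top [0.92 0.92 0.91 0.91 0.95 0.97 0.97 0.97 0.96 0.95 0.94 0.95 0.95 0.95
 0.92 0.92 0.92]
top [0.91 0.9  0.9  0.91 0.95 0.94 0.93 0.93 0.93 0.94 0.94 0.95 0.96 0.92
 0.91 0.92 0.91]
top [0.92 0.91 0.91 0.94 0.95 0.95 0.93 0.93 0.93 0.94 0.96 0.96 0.96 0.95
 0.92 0.91 0.92]
top [0.92 0.92 0.92 0.91 0.94 0.97 0.96 0.87 0.64 0.78 0.97 0.97 0.95 0.92
 0.92 0.92 0.92]
side [0.9  0.91 0.9  0.9  0.9  0.94 0.96 0.96 0.96 0.95 0.96 0.91 0.91 0.9
 0.9  0.91 0.9 ]
side [0.91 0.9  0.9  0.9  0.9  0.93 0.95 0.95 0.95 0.96 0.95 0.91 0.9  0.9
 0.9  0.9  0.91]
side [0.9  0.91 0.9  0.9  0.94 0.96 0.96 0.95 0.95 0.95 0.96 0.96 0.9  0.9
 0.9  0.9  0.9 ]
side [0.9  0.89 0.89 0.9  0.94 0.94 0.94 0.96 0.95 0.96 0.96 0.96 0.96 0.91
 0.91 0.9  0.9 ]
side [0.91 0.9  0.9  0.89 0.9  0.95 0.96 0.91 0.66 0.84 0.96 0.96 0.9  0.89
 0.9  0.9  0.9 ]
```

View pics/m.png

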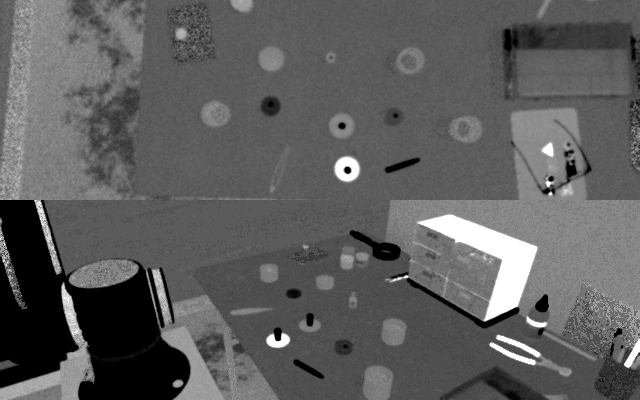

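The ratio image separates steel from table and shadow cleanly: all five parts show as clean blobs in both views. Next step is fitting position and height.

```bash
cat >> h.py <<'E'
def segm(img,box,lid_=False):
    u0,v0,u1,v1=box;r=steel(img)[v0:v1,u0:u1];t=np.median(np.r_[r[0],r[-1],r[:,0],r[:,-1]])
    d=np.clip((r-t)/.022,0,1)
    if lid_: d=np.maximum(d,np.clip((t-r)/.06,0,1))
    b=(d>.5).astype(np.uint8);k,l,st,_=cv2.connectedComponentsWithStats(b)
    b=(l==1+np.argmax(st[1:,4])).astype(np.uint8);cs,_=cv2.findContours(b,cv2.RETR_EXTERNAL,cv2.CHAIN_APPROX_NONE)
    b=np.zeros_like(b);cv2.drawContours(b,cs,-1,1,-1);return b.astype(float)
def fit(ims,pix,shape,h0,views=("top","side"),z0=0,fixh=False,r=26):
    D={}
    for n in views:
        u,v=pix[n];box=(u-r,v-r,u+r,v+r);D[n]=(box,segm(ims[n],box,shape is lid))
    x0=np.r_[ray(views[0],*pix[views[0]],z0+h0/2),h0]
    def f(p):
        q=[p[0],p[1],h0 if fixh else p[2]]
        return sum(((soft(n,shape(*q,z0),box=b)-m)**2).sum() for n,(b,m) in D.items())
    R=minimize(f,x0,method="Nelder-Mead",options=dict(initial_simplex=np.array([x0,x0+[.008,0,0],x0+[0,.008,0],x0+[0,0,.01]]),xatol=1e-5,fatol=.01))
    return np.round(R.x,4),round(R.fun,1)
E
python3 - <<'E'
from h import *
im={n:cv2.imread(f"pics/{n}0.png")[:,:,::-1] for n in C}
for k,t,s,sh,h in [("pan",(270,160),(325,183),pan,.024),("s1",(214,214),(269,174),cyl,.05),("s2",(410,161),(394,232),cyl,.05),("s3",(466,229),(377,284),cyl,.05),("lid",(341,226),(309,223),lid,.0415)]:
    P=dict(top=t,side=s)
    print(k,"both",fit(im,P,sh,h,fixh=(k=="lid")),"top",fit(im,P,sh,h,("top",),fixh=True),"side",fit(im,P,sh,h,("side",),fixh=True))
E
```

```text
pan both (array([0.6052, 0.1576, 0.0291]), np.float64(48.8)) top (array([0.6055, 0.1582, 0.0251]), np.float64(43.3)) side (array([0.609 , 0.1618, 0.0087]), np.float64(27.7))
s1 both (array([0.4643, 0.2858, 0.0482]), np.float64(45.6)) top (array([0.4641, 0.2857, 0.0502]), np.float64(31.5)) side (array([0.4641, 0.2839, 0.0465]), np.float64(14.8))
s2 both (array([ 0.605 , -0.1809,  0.0553]), np.float64(65.6)) top (array([ 0.6071, -0.1824,  0.0504]), np.float64(40.2)) side (array([ 0.6071, -0.1779,  0.0547]), np.float64(38.0))
s3 both (array([ 0.4438, -0.3138,  0.0628]), np.float64(90.4)) top (array([ 0.4445, -0.3187,  0.0524]), np.float64(69.0)) side (array([ 0.4458, -0.311 ,  0.0481]), np.float64(127.4))
lid both (array([ 0.444 , -0.0196,  0.0428]), np.float64(99.7)) top (array([ 0.4429, -0.0195,  0.0413]), np.float64(74.6)) side (array([ 0.4443, -0.0192,  0.0284]), np.float64(23.7))
```

Fitted heights are pan 29, s1 48, s2 55 and s3 63 mm. All are about 5 mm high from mask blur, so s1 = fine (44), s2 = medium (50), s3 = coarse (58), which matches the mesh pitches. I'll refit with the true heights.

Run:
```python
from h import *
im={n:cv2.imread(f"pics/{n}0.png")[:,:,::-1] for n in C}
for k,t,s,sh,h in [("pan",(270,160),(325,183),pan,.024),("fine",(214,214),(269,174),cyl,.044),("med",(410,161),(394,232),cyl,.05),("coarse",(466,229),(377,284),cyl,.058),("lid",(341,226),(309,223),lid,.0415)]:
    P=dict(top=t,side=s); r=26 if k!="coarse" else 32
    for v in (("top","side"),("top",),("side",)): print(k,v,*fit(im,P,sh,h,v,fixh=True,r=r))
```

```text
pan ('top', 'side') [0.6059 0.1585 0.0251] 74.5
pan ('top',) [0.6055 0.1582 0.0251] 43.3
pan ('side',) [0.609  0.1618 0.0087] 27.7
fine ('top', 'side') [0.4643 0.2867 0.0445] 65.8
fine ('top',) [0.4641 0.2867 0.0428] 37.3
fine ('side',) [0.4656 0.289  0.0451] 25.5
med ('top', 'side') [ 0.6062 -0.181   0.05  ] 104.1
med ('top',) [ 0.6071 -0.1824  0.0504] 40.2
med ('side',) [ 0.6071 -0.1779  0.0547] 38.0
coarse ('top', 'side') [ 0.4443 -0.3134  0.0578] 145.6
coarse ('top',) [ 0.4447 -0.3165  0.0571] 42.8
coarse ('side',) [ 0.4455 -0.311   0.064 ] 50.7
lid ('top', 'side') [ 0.444  -0.0196  0.0428] 99.7
lid ('top',) [ 0.4429 -0.0195  0.0413] 74.6
lid ('side',) [ 0.4443 -0.0192  0.0284] 23.7
```

Request:
move_arm(motion="8.76 2 -3.4 -2 0.13; 8.76 2.2 -3.4 -1 0.13; 8.76 2.2 -3.4 0 0.118; 8.76 2.2 -3.4 0 0; 8.76 2.2 -3.4 0 0; 8.76 2.2 -3.4 0 0; 8.76 2.2 -3.4 0 0; 8.76 2.2 -3.4 0 0; 8.76 2.2 -3.4 0 0; 8.76 2.1 -3.5 0 0")

```text
time_s: 1.1
position: [0.4665, 0.2848, 0.1964]
ee_rot: [0.0, 1.0, 0.0, -0.0]
wrist_force: [0.5, 0.9, -0.3]
gripper_width: 0.0875
finger_force: 0.0
```

Request:
move_arm(motion="8.76 -0.2 0.2 -3 0; 8.76 0 0 -3.5 0; 8.76 0 0 -3.5 0; 8.76 0 0 -3.2 0; 8.76 0 0 -2.4 0; 8.76 0 0 -1.8 0; 8.76 0 0 -1.2 0; 8.76 0 0 0 0; 5.5 0 0 0 0; 5.5 0 0 0 0")

```text
time_s: 2.1
position: [0.4645, 0.289, 0.0116]
ee_rot: [-0.001, 1.0, 0.0, 0.001]
wrist_force: [1.0, -0.1, 0.2]
gripper_width: 0.0769
finger_force: 0.0
```

Request:
move_arm(motion="5.5 0 0 0 0; 5.5 0 0 0 0; 5.5 0 0 0 0; 5.5 0 0 0 0; 5.5 0 0 0.2 0; 5.5 0 0 0.6 0; 5.5 0 0 1.2 0; 5.5 0 0 2 0; 5.5 0 0 2 0; 5.5 0 0 2 0")

```text
time_s: 3.1
position: [0.464, 0.2884, 0.0922]
ee_rot: [-0.0, 1.0, 0.0, 0.0]
wrist_force: [0.7, 0.3, -1.3]
gripper_width: 0.0606
finger_force: 30.0
```

Request:
move_arm(motion="5.5 1 -0.9 0 0; 5.5 2 -1.8 0 0; 5.5 2.2 -2 0 0; 5.5 2.2 -2 0 0; 5.5 2.2 -2 0 0; 5.5 2 -1.9 0 0; 5.5 1.6 -1.4 -0.5 0; 5.5 1 -0.9 -1 0; 5.5 0 0 -1 0; 5.5 0 0 0 0")

```text
time_s: 4.1
position: [0.6044, 0.1585, 0.0632]
ee_rot: [0.001, 1.0, -0.0, -0.002]
wrist_force: [-1.1, -0.6, -1.4]
gripper_width: 0.0604
finger_force: 30.0
```

Run:
```python
from h import *
I={n:bot.camera(n) for n in C}
s=bot.sense();print(s["position"],s["gripper_width"])
for n in C: cv2.imwrite(f"pics/{n}1.png",I[n][:,:,::-1])
f=lambda i,x,y:cv2.resize(i[y-40:y+40,x-50:x+50],(500,400),interpolation=cv2.INTER_CUBIC)
x,y=s["position"][:2]
o=[]
for n in C:
    i=I[n][:,:,::-1].copy()
    u,v=proj(n,[x,y,.03])[0].astype(int); o.append(cv2.resize(i[v-38:v+38,u-50:u+50],(390,300),interpolation=cv2.INTER_CUBIC)); print(n,u,v)
cv2.imwrite("pics/c1.png",np.clip(np.hstack(o)*1.4,0,255))
```

```text
[0.60521262 0.15956203 0.06498036] 0.06062163186631286
top 269 157
side 324 177[ WARN:0@1.975] global loadsave.cpp:1063 imwrite_ Unsupported depth image for selected encoder is fallbacked to CV_8U.
```

View pics/c1.png

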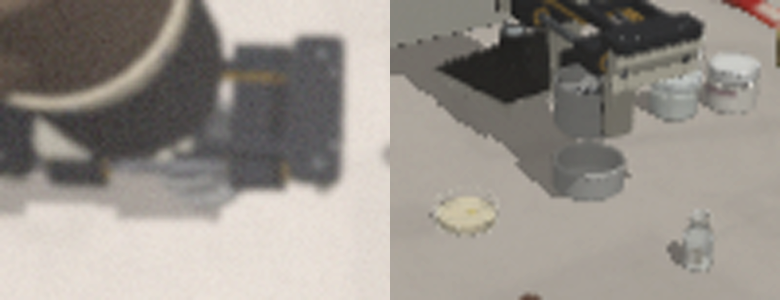

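Run:
```python
from h import *
i=cv2.imread("pics/side1.png")[:,:,::-1];r=steel(i)
x,y=.6052,.1596;z0=.065-.0112
def left(z,xx=x,yy=y): return proj("side",circ(xx,yy,z,.03))[:,0].min(), proj("side",circ(xx,yy,z,.03))[:,0].max(), proj("side",[[xx,yy,z]])[0]
for v in range(160,194,2): print(v,np.round(r[v,308:346],2)*100//1)
for z in(0.0,.012,.024,z0+.006,z0+.02,z0+.044): print(round(z,3),left(z))
```

```text
160 [89. 89. 86. 89. 90. 88. 89. 89. 93. 96. 96. 95. 95. 95. 97. 96. 96. 97.
 96. 96. 91. 89. 89. 89. 89. 88. 88. 89. 89. 89. 88. 89. 91. 93. 95. 97.
 97. 99.]
162 [90. 88. 89. 88. 88. 90. 89. 90. 93. 96. 96. 96. 96. 97. 97. 97. 98. 97.
 98. 96. 92. 89. 88. 88. 88. 89. 87. 88. 89. 89. 89. 91. 93. 96. 97. 98.
 98. 98.]
164 [90. 89. 90. 90. 89. 89. 90. 91. 94. 94. 96. 94. 96. 95. 95. 95. 96. 95.
 95. 94. 91. 89. 89. 89. 88. 89. 89. 89. 89. 89. 89. 90. 94. 96. 97. 97.
 96. 97.]
166 [90. 90. 89. 89. 89. 90. 90. 91. 92. 96. 96. 94. 94. 95. 96. 95. 95. 96.
 95. 94. 92. 88. 87. 88. 88. 88. 88. 88. 88. 89. 90. 91. 93. 96. 98. 98.
 98. 97.]
168 [90. 90. 90. 90. 90. 90. 89. 91. 93. 96. 94. 96. 96. 96. 96. 96. 95. 95.
 95. 94. 90. 89. 88. 88. 88. 89. 88. 88. 89. 89. 90. 90. 90. 91. 93. 95.
 96. 96.]
170 [90. 89. 90. 89. 90. 90. 90. 90. 93. 94. 96. 94. 95. 96. 95. 95. 95. 95.
 96. 93. 90. 88. 88. 88. 88. 88. 89. 89. 89. 89. 90. 90. 90. 90. 90. 91.
 90. 91.]
172 [89. 89. 90. 89. 89. 89. 89. 89. 90. 91. 92. 93. 95. 96. 95. 95. 96. 95.
 96. 94. 91. 89. 88. 88. 88. 89. 89. 89. 90. 89. 90. 89. 89. 90
[... 1561 characters left out ...]
 90. 90. 90. 90. 90. 90. 90. 90. 90. 90. 90. 90.
 90. 90.]
0.0 (np.float64(314.98814227005954), np.float64(333.15470785206986), array([324.07274615, 185.28543282]))
0.012 (np.float64(315.04260866710064), np.float64(333.2995408404342), array([324.17230758, 182.10848794]))
0.024 (np.float64(315.09761938741036), np.float64(333.44582167389314), array([324.27286326, 178.89981714]))
0.06 (np.float64(315.26505072142214), np.float64(333.89104649977384), array([324.57891124, 169.13401183]))
0.074 (np.float64(315.3319131904768), np.float64(334.06884484769944), array([324.70112731, 165.234171  ]))
0.098 (np.float64(315.4484057728329), np.float64(334.37861935740375), array([324.91405828, 158.43967289]))
```

Fine sieve and pan share the left edge (about 316 px in both) in the side view, so they line up to about 1 mm. I'll lower gently.

Request:
move_arm(motion="5.5 0 0 -0.5 0; 5.5 0 0 -1 0; 5.5 0 0 -0.8 0; 5.5 0 0 -0.4 0; 5.5 0 0 -0.2 0; 5.5 0 0 -0.2 0; 5.5 0 0 -0.15 0; 5.5 0 0 -0.15 0; 5.5 0 0 -0.1 0; 5.5 0 0 0 0")

```text
time_s: 5.2
position: [0.606, 0.1593, 0.0305]
ee_rot: [-0.0, 1.0, 0.0, 0.0]
wrist_force: [0.2, -0.3, -1.1]
gripper_width: 0.0605
finger_force: 30.0
```

Request:
move_arm(motion="5.5 0 0 -0.05 0; 5.5 0 0 -0.05 0; 5.5 0 0 -0.05 0; 5.5 0 0 -0.05 0; 5.5 0 0 0 0; 5.5 0 0 0 0; 5.5 0 0 0 0; 5.5 0 0 0 0; 5.5 0 0 0 0; 5.5 0 0 0 0")

```text
time_s: 6.2
position: [0.6061, 0.1594, 0.0294]
ee_rot: [-0.0, 1.0, 0.0, 0.0]
wrist_force: [-2.0, -0.1, 5.2]
gripper_width: 0.0605
finger_force: 30.0
```

Request:
move_arm(motion="7 0 0 0 0; 8.76 0 0 0 0; 8.76 0 0 0 0; 8.76 0 0 0.3 0; 8.76 0 0 1.5 0; 8.76 0 0 3 0; 8.76 0 0 4 0; 8.76 0 -4 3 0; 8.76 0 -4.5 0 0; 8.76 0 -4.5 0 0")

```text
time_s: 7.2
position: [0.6065, 0.0287, 0.1483]
ee_rot: [-0.001, 1.0, 0.001, 0.001]
wrist_force: [1.2, -1.1, -0.3]
gripper_width: 0.0877
finger_force: 0.0
```

Request:
move_arm(motion="8.76 0 -3.5 0 0; 8.76 0 -3.5 0 0; 8.76 0 -3.5 0 0; 8.76 0 -3 0 0; 8.76 0 -2.5 0 0; 8.76 0 -2 0 0; 8.76 0 -2 0 0; 8.76 0 -1 0 0; 8.76 0 0 0 0; 8.76 0 0 0 0")

```text
time_s: 8.2
position: [0.606, -0.1803, 0.1465]
ee_rot: [-0.0, 1.0, -0.0, -0.0]
wrist_force: [-0.6, 0.8, 0.0]
gripper_width: 0.0874
finger_force: 0.0
```

Run:
```python
from h import *
I={n:bot.camera(n) for n in C}
s=bot.sense();print(s["position"])
for n in C: cv2.imwrite(f"pics/{n}2.png",I[n][:,:,::-1])
o=[]
for n in C:
    u,v=proj(n,[.606,.159,.04])[0].astype(int); o.append(cv2.resize(I[n][v-30:v+30,u-39:u+39,::-1],(390,300),interpolation=cv2.INTER_CUBIC)); print(n,u,v)
    print(n,fit(I,{n:(u,v)},lambda x,y,h,z:cyl(x,y,h,.018)+pan(x,y,.024),.044,(n,),fixh=True))
cv2.imwrite("pics/c2.png",cv2.convertScaleAbs(np.hstack(o),alpha=1.4))
```

```text
[ 0.60611938 -0.17984693  0.14664086]
top 269 156
top (array([0.6061, 0.1596, 0.0501]), np.float64(113.7))
side 324 174
side (array([0.6066, 0.16  , 0.0494]), np.float64(23.2))
```

View pics/c2.png

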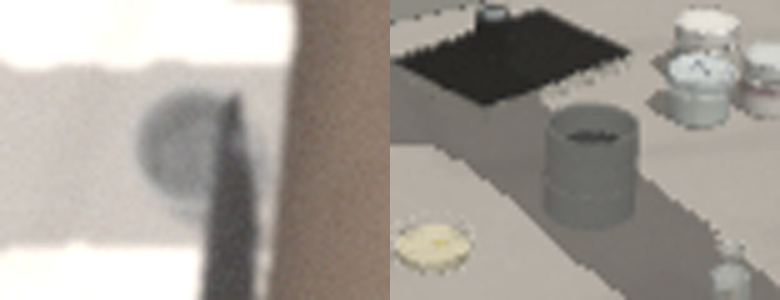

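The side view shows the fine sieve seated flush on the pan, upright, with an even seam and the fit at (0.6066, 0.160). Next is the medium sieve, directly below the tool.

Request:
move_arm(motion="8.76 0.1 0 -2 0; 8.76 0 0 -3 0; 8.76 0 0 -3 0; 8.76 0 0 -2.5 0; 8.76 0 0 -2 0; 8.76 0 0 -1 0; 8.76 0 0 0 0; 5.5 0 0 0 0; 5.5 0 0 0 0; 5.5 0 0 0 0")

```text
time_s: 9.3
position: [0.6078, -0.1806, 0.0128]
ee_rot: [0.0, 1.0, 0.0, 0.001]
wrist_force: [0.8, 0.3, 0.3]
gripper_width: 0.0692
finger_force: 0.0
```

Request:
move_arm(motion="5.5 0 0 0 0; 5.5 0 0 0 0; 5.5 0 0 0 0; 5.5 0 0 0.2 0; 5.5 0 0 0.8 0; 5.5 0 0 1.5 0; 5.5 0 0 2.5 0; 5.5 0 0 3.5 0; 5.5 0 1 3.5 0; 5.5 0 2 1 0")

```text
time_s: 10.3
position: [0.6089, -0.1516, 0.1462]
ee_rot: [0.0, 1.0, -0.0, 0.003]
wrist_force: [-0.2, 0.0, -0.9]
gripper_width: 0.061
finger_force: 30.0
```

Request:
move_arm(motion="5.5 0 3 0 0; 5.5 0 4 0 0; 5.5 0 4 0 0; 5.5 0 4 0 0; 5.5 0 4 0 0; 5.5 0 4 0 0; 5.5 0 3.5 0 0; 5.5 0 2.5 0 0; 5.5 0 1.5 0 0; 5.5 0 0.5 0 0")

```text
time_s: 11.3
position: [0.6068, 0.1606, 0.1416]
ee_rot: [0.0, 1.0, 0.001, -0.0]
wrist_force: [-0.1, 0.0, -1.1]
gripper_width: 0.0609
finger_force: 30.0
```

Request:
move_arm(motion="5.5 0 0 -0.5 0; 5.5 0 0 -1 0; 5.5 0 0 -1.5 0; 5.5 0 0 -1.5 0; 5.5 0 0 -0.7 0; 5.5 0 0 -0.3 0; 5.5 0 0 0 0; 5.5 0 0 0 0; 5.5 0 0 0 0; 5.5 0 0 0 0")

```text
time_s: 12.3
position: [0.6073, 0.1595, 0.0871]
ee_rot: [-0.0, 1.0, 0.0, 0.0]
wrist_force: [-0.3, -0.5, -1.7]
gripper_width: 0.061
finger_force: 30.0
```

```bash
cat >> h.py <<'E'
def edges(z_list,x,y,name,r=.03):
    """left/right steel edge in side view at heights z (rim-front rows) vs model for a 60 mm cylinder at x,y"""
    I=bot.camera("side");cv2.imwrite(f"pics/{name}.png",I[:,:,::-1]);R=steel(I);s=bot.sense();print(s["position"])
    for z in z_list:
        P=proj("side",circ(x,y,z,r));v=int(round(P[:,1].mean()));c=int(P[:,0].mean());row=R[v-1:v+2].mean(0)
        w=row[c-18:c+19];L=P[:,0].min();Rr=P[:,0].max()
        l=next(i for i in range(c-4,c-18,-1) if row[i]<.93);l=l+(.93-row[l])/(row[l+1]-row[l])
        try:
            k=next(i for i in range(c+2,c+18) if row[i]<.93);k=k-(.93-row[k])/(row[k-1]-row[k])
        except StopIteration:k=np.nan
        print(round(z,3),v,"L obs-model %.2f  R obs-model %.2f"%(l-L,k-Rr))
E
python3 - <<'E'
from h import *
s=bot.sense()["position"];u=s[2]-.012
edges([.012,.02,.035,.045,u+.012,u+.02],.6066,.16,"side3")
i=cv2.imread("pics/side3.png");a,b=proj("side",[.6066,.16,.06])[0].astype(int)
cv2.imwrite("pics/c3.png",cv2.convertScaleAbs(cv2.resize(i[b-38:b+38,a-50:a+50],(500,380),interpolation=cv2.INTER_CUBIC),alpha=1.4))
E
```

```text
[0.60719111 0.15953752 0.08704792]
0.012 182 L obs-model 0.22  R obs-model -0.24
0.02 180 L obs-model 0.34  R obs-model -0.22
0.035 176 L obs-model 0.36  R obs-model -0.09
0.045 173 L obs-model 0.62  R obs-model -0.31
0.087 161 L obs-model -0.05  R obs-model -6.25
0.095 159 L obs-model -0.13  R obs-model -6.20
```

View pics/c3.png

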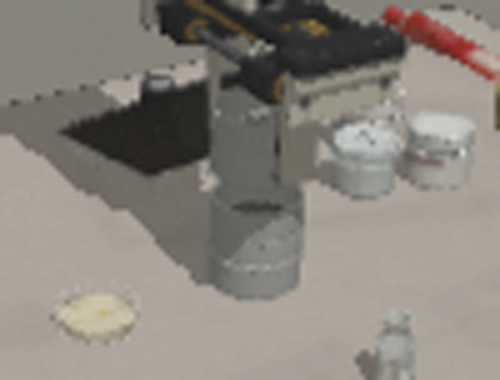

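The medium sieve hangs centred over the fine one to within about 1.5 mm (left edge about 0.4 px further left). I'll shift x by 1 mm and lower.

Request:
move_arm(motion="5.5 0.1 0 -0.4 0; 5.5 0 0 -0.5 0; 5.5 0 0 -0.3 0; 5.5 0 0 -0.2 0; 5.5 0 0 -0.1 0; 5.5 0 0 -0.1 0; 5.5 0 0 -0.1 0; 5.5 0 0 0 0; 5.5 0 0 0 0; 5.5 0 0 0 0")

```text
time_s: 13.35
position: [0.6081, 0.1594, 0.0697]
ee_rot: [-0.0, 1.0, 0.0, 0.0]
wrist_force: [0.1, 0.7, -1.1]
gripper_width: 0.0613
finger_force: 30.0
```

Request:
move_arm(motion="5.5 0 0 -0.05 0; 5.5 0 0 -0.05 0; 5.5 0 0 0 0; 5.5 0 0 0 0; 5.5 0 0 0 0; 5.5 0 0 0 0; 5.5 0 0 0 0; 5.5 0 0 0 0; 5.5 0 0 0 0; 5.5 0 0 0 0")

```text
time_s: 14.35
position: [0.608, 0.1594, 0.0686]
ee_rot: [0.0, 1.0, 0.0, 0.0]
wrist_force: [0.2, 0.0, -0.6]
gripper_width: 0.061
finger_force: 30.0
```

Request:
move_arm(motion="5.5 0 0 -0.05 0; 5.5 0 0 0 0; 5.5 0 0 0 0; 5.5 0 0 -0.05 0; 5.5 0 0 0 0; 5.5 0 0 0 0; 5.5 0 0 0 0; 5.5 0 0 0 0; 5.5 0 0 0 0; 5.5 0 0 0 0")

```text
time_s: 15.35
position: [0.6082, 0.1594, 0.0684]
ee_rot: [-0.0, 1.0, 0.0, 0.0]
wrist_force: [-3.2, 0.3, 8.2]
gripper_width: 0.061
finger_force: 30.0
```

Request:
move_arm(motion="7 0 0 0 0; 8.76 0 0 0 0; 8.76 0 0 0 0; 8.76 0 0 0.3 0; 8.76 0 0 1.5 0; 8.76 0 0 3 0; 8.76 0 0 4 0; 8.76 -0.5 -2 2 0; 8.76 -1.5 -4 0 0; 8.76 -1.5 -4 0 0")

```text
time_s: 16.35
position: [0.5729, 0.0589, 0.1764]
ee_rot: [-0.0, 1.0, 0.001, 0.001]
wrist_force: [0.7, -0.8, 0.0]
gripper_width: 0.0874
finger_force: 0.0
```

Request:
move_arm(motion="8.76 -1.5 -4 0 0; 8.76 -1.5 -4 0 0; 8.76 -1.5 -4 0 0; 8.76 -1.5 -4 0 0; 8.76 -1.5 -4 0 0; 8.76 -1.5 -4 0 0; 8.76 -1.3 -4 0 0; 8.76 -1 -4 0 0; 8.76 -1 -3 0 0; 8.76 -0.5 -1 0 0")

```text
time_s: 17.35
position: [0.4439, -0.3029, 0.1755]
ee_rot: [0.0, 1.0, -0.001, -0.0]
wrist_force: [0.6, -0.3, -0.6]
gripper_width: 0.0881
finger_force: 0.0
```

Run:
```python
from h import *
edges([.012,.02,.035,.045,.08,.09,.1],.6066,.16,"side4")
i=cv2.imread("pics/side4.png");a,b=proj("side",[.6066,.16,.06])[0].astype(int)
cv2.imwrite("pics/c4.png",cv2.convertScaleAbs(cv2.resize(i[b-38:b+38,a-50:a+50],(500,380),interpolation=cv2.INTER_CUBIC),alpha=1.4))
```

```text
[ 0.44366439 -0.30291702  0.17544925]
0.012 182 L obs-model 0.23  R obs-model -0.07
0.02 180 L obs-model 0.04  R obs-model -0.05
0.035 176 L obs-model 0.27  R obs-model -0.19
0.045 173 L obs-model 0.67  R obs-model -0.01
0.08 163 L obs-model 0.19  R obs-model -0.16
0.09 161 L obs-model 0.28  R obs-model -0.13
0.1 158 L obs-model -0.52  R obs-model -0.06
```

View pics/c4.png

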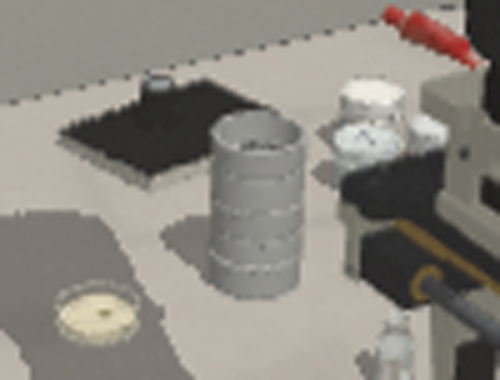

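The stack is straight with both seams even, and the edges agree within 0.3 px, so the medium sieve is seated. Now the coarse one.

Request:
move_arm(motion="8.76 0.1 -1 -2 0; 8.76 0 0 -3.5 0; 8.76 0 0 -3.5 0; 8.76 0 0 -3 0; 8.76 0 0 -2 0; 8.76 0 0 -1.3 0; 8.76 0 0 -0.7 0; 8.76 0 0 0 0; 5.5 0 0 0 0; 5.5 0 0 0 0")

```text
time_s: 18.4
position: [0.4467, -0.3107, 0.0165]
ee_rot: [0.0, 1.0, 0.0, 0.001]
wrist_force: [-0.2, 0.2, -0.0]
gripper_width: 0.0766
finger_force: 0.0
```

Request:
move_arm(motion="5.5 0 0 0 0; 5.5 0 0 0 0; 5.5 0 0 0 0; 5.5 0 0 0 0; 5.5 0 0 0.2 0; 5.5 0 0 0.8 0; 5.5 0 0 2 0; 5.5 0 0 3 0; 5.5 0 0 4 0; 5.5 0 0 4 0")

```text
time_s: 19.4
position: [0.4453, -0.3104, 0.157]
ee_rot: [-0.0, 1.0, 0.0, -0.001]
wrist_force: [1.1, -0.0, -0.9]
gripper_width: 0.0609
finger_force: 30.0
```

Request:
move_arm(motion="5.5 0.5 1.5 1 0; 5.5 1 3 1 0; 5.5 1.5 4 0 0; 5.5 1.5 4 0 0; 5.5 1.5 4 0 0; 5.5 1.5 4 0 0; 5.5 1.5 4 0 0; 5.5 1.5 4 0 0; 5.5 1.5 4 0 0; 5.5 1.5 4 0 0")

```text
time_s: 20.4
position: [0.581, 0.0561, 0.1759]
ee_rot: [-0.0, 1.0, 0.0, -0.0]
wrist_force: [0.7, -0.3, -1.5]
gripper_width: 0.0612
finger_force: 30.0
```

Request:
move_arm(motion="5.5 1 4 0 0; 5.5 0.7 3 0 0; 5.5 0.5 2 0 0; 5.5 0.5 1 0 0; 5.5 0 0.5 0 0; 5.5 0 0 0 0; 5.5 0 0 -0.5 0; 5.5 0 0 -1 0; 5.5 0 0 -1 0; 5.5 0 0 -0.5 0")

```text
time_s: 21.4
position: [0.6072, 0.1585, 0.1438]
ee_rot: [0.0, 1.0, -0.0, -0.001]
wrist_force: [-0.3, -0.4, -2.4]
gripper_width: 0.0607
finger_force: 30.0
```

Run:
```python
from h import *
s=bot.sense()["position"];u=s[2]-.016
edges([.02,.035,.045,.08,.09,.1,u+.012,u+.02],.6066,.16,"side5")
```

```text
[0.60697581 0.15856859 0.14331106]
0.02 180 L obs-model 0.14  R obs-model -0.12
0.035 176 L obs-model 0.88  R obs-model -0.17
0.045 173 L obs-model 0.48  R obs-model -0.13
0.08 163 L obs-model 0.73  R obs-model -0.26
0.09 161 L obs-model 0.56  R obs-model -0.19
0.1 158 L obs-model 0.03  R obs-model -0.30
0.14 146 L obs-model 0.07  R obs-model -6.26
0.148 144 L obs-model 0.68  R obs-model -6.09
```

Request:
move_arm(motion="5.5 0.05 0.1 -0.4 0; 5.5 0 0 -0.6 0; 5.5 0 0 -0.6 0; 5.5 0 0 -0.4 0; 5.5 0 0 -0.2 0; 5.5 0 0 -0.1 0; 5.5 0 0 -0.1 0; 5.5 0 0 0 0; 5.5 0 0 0 0; 5.5 0 0 0 0")

```text
time_s: 22.45
position: [0.6086, 0.1604, 0.1218]
ee_rot: [-0.0, 1.0, 0.0, 0.0]
wrist_force: [-0.3, -0.2, -1.9]
gripper_width: 0.0608
finger_force: 30.0
```

Request:
move_arm(motion="5.5 0 0 -0.05 0; 5.5 0 0 -0.05 0; 5.5 0 0 0 0; 5.5 0 0 0 0; 5.5 0 0 -0.05 0; 5.5 0 0 0 0; 5.5 0 0 0 0; 5.5 0 0 0 0; 5.5 0 0 0 0; 5.5 0 0 0 0")

```text
time_s: 23.45
position: [0.6085, 0.1603, 0.1201]
ee_rot: [0.0, 1.0, 0.0, -0.0]
wrist_force: [-0.1, 0.1, -1.5]
gripper_width: 0.061
finger_force: 30.0
```

Request:
move_arm(motion="5.5 0 -0.05 -0.1 0; 5.5 0 0 -0.1 0; 5.5 0 0 -0.05 0; 5.5 0 0 0 0; 5.5 0 0 -0.05 0; 5.5 0 0 0 0; 5.5 0 0 0 0; 5.5 0 0 0 0; 5.5 0 0 0 0; 5.5 0 0 0 0")

```text
time_s: 24.45
position: [0.6085, 0.1599, 0.1171]
ee_rot: [-0.0, 1.0, 0.0, 0.0]
wrist_force: [-0.7, -0.3, -1.1]
gripper_width: 0.061
finger_force: 30.0
```

Request:
move_arm(motion="5.5 0 0 -0.05 0; 5.5 0 0 0 0; 5.5 0 0 0 0; 5.5 0 0 0 0; 5.5 0 0 0 0; 5.5 0 0 0 0; 5.5 0 0 0 0; 5.5 0 0 0 0; 5.5 0 0 0 0; 5.5 0 0 0 0")

```text
time_s: 25.45
position: [0.6085, 0.1599, 0.1166]
ee_rot: [0.0, 1.0, 0.0, -0.0]
wrist_force: [0.7, 0.1, -0.4]
gripper_width: 0.0607
finger_force: 30.0
```

Request:
move_arm(motion="5.5 0 0 -0.05 0; 5.5 0 0 0 0; 5.5 0 0 0 0; 5.5 0 0 -0.05 0; 5.5 0 0 0 0; 5.5 0 0 0 0; 5.5 0 0 0 0; 5.5 0 0 0 0; 5.5 0 0 0 0; 5.5 0 0 0 0")

```text
time_s: 26.45
position: [0.6088, 0.1599, 0.1162]
ee_rot: [-0.0, 1.0, 0.0, 0.0]
wrist_force: [-2.0, -0.8, 5.2]
gripper_width: 0.061
finger_force: 30.0
```

Request:
move_arm(motion="7 0 0 0 0; 8.76 0 0 0 0; 8.76 0 0 0 0; 8.76 0 0 0.3 0; 8.76 0 0 1.5 0; 8.76 0 0 3 0; 8.76 0 0 3.5 0; 8.76 -1 -1 1 0; 8.76 -2.5 -2.5 0 0; 8.76 -3 -3 0 0")

```text
time_s: 27.45
position: [0.5431, 0.0947, 0.2084]
ee_rot: [-0.0, 1.0, 0.0, 0.0]
wrist_force: [-0.6, -0.9, 0.7]
gripper_width: 0.0878
finger_force: 0.0
```

Request:
move_arm(motion="8.76 -3 -3.5 0 0; 8.76 -3 -3.5 0 0; 8.76 -2 -2.5 0 0; 8.76 -1.5 -1.5 -1 0; 8.76 -0.5 -0.5 -2 0; 8.76 0 0 -2 0; 8.76 0 0 -2 0; 8.76 0 0 -1 0; 8.76 0 0 0 0; 8.76 0 0 0 0")

```text
time_s: 28.45
position: [0.4439, -0.0201, 0.1291]
ee_rot: [0.0, 1.0, 0.0, 0.0]
wrist_force: [-0.2, 0.4, -0.2]
gripper_width: 0.0876
finger_force: 0.0
```

Run:
```python
from h import *
edges([.02,.035,.045,.08,.09,.1,.125,.14,.15],.6066,.16,"side6")
i=cv2.imread("pics/side6.png")
a,b=proj("side",[.6066,.16,.08])[0].astype(int);c,d=proj("side",[.4437,-.0195,.03])[0].astype(int)
o=[cv2.resize(i[v-38:v+38,u-38:u+38],(380,380),interpolation=cv2.INTER_CUBIC) for u,v in((a,b),(c,d))]
cv2.imwrite("pics/c6.png",cv2.convertScaleAbs(np.hstack(o),alpha=1.4))
# knob only (brown) centre in the first pictures
t=cv2.imread("pics/top0.png")[:,:,::-1];s=cv2.imread("pics/side0.png")[:,:,::-1]
for n,q,(u,v),z in(("top",t,(341,226),.0415),("side",s,(309,223),.0255)):
    r=steel(q)[v-14:v+15,u-14:u+15];m=(r<.82);y,x=np.nonzero(m);print(n,m.sum(),x.mean()+u-14,y.mean()+v-14,ray(n,x.mean()+u-14,y.mean()+v-14,z))
```

```text
[ 0.44411495 -0.01994455  0.12933847]
0.02 180 L obs-model -9.73  R obs-model -2.97
0.035 176 L obs-model 3.42  R obs-model -45.73
0.045 173 L obs-model -7.77  R obs-model 21.29
0.08 163 L obs-model -4.27  R obs-model nan
0.09 161 L obs-model -4.31  R obs-model nan
0.1 158 L obs-model 4.07  R obs-model -7.38
0.125 150 L obs-model 0.86  R obs-model 0.04
0.14 146 L obs-model 10.68  R obs-model 0.15
0.15 143 L obs-model 11.26  R obs-model -0.01
top 24 341.4166666666667 225.33333333333334 [ 0.44436393 -0.01951984]
side 68 309.45588235294116 219.05882352941177 [ 0.44592672 -0.01730685]
```

View pics/c6.png

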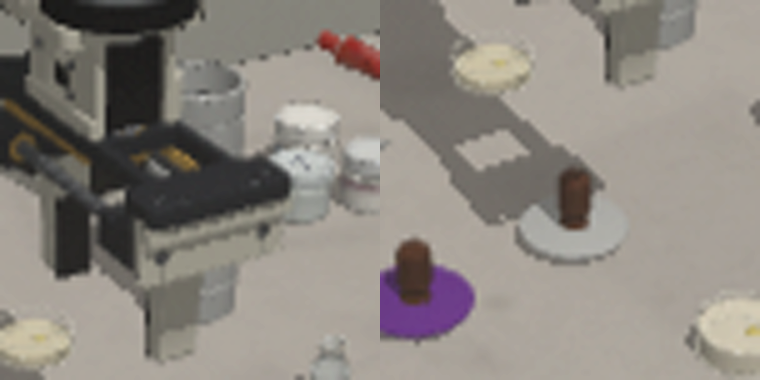

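The grey lid (brown knob) is at the expected spot and the purple look-alike is well clear in front. The stack is partly hidden by the gripper. I'll descend on the grey lid's knob.

Request:
move_arm(motion="8.76 0.05 0.05 -2 0; 6 0 0 -3 0; 6 0 0 -2.5 0; 6 0 0 -2 0; 6 0 0 -1.2 0; 6 0 0 -0.6 0; 6 0 0 -0.2 0; 6 0 0 0 0; 1 0 0 0 0; 1 0 0 0 0")

```text
time_s: 29.5
position: [0.4445, -0.0194, 0.0142]
ee_rot: [-0.0, 1.0, 0.0, 0.001]
wrist_force: [-0.6, 0.3, -0.5]
gripper_width: 0.0492
finger_force: 0.0
```

Request:
move_arm(motion="1 0 0 0 0; 1 0 0 0 0; 1 0 0 0 0; 1 0 0 0 0; 1 0 0 0 0; 1 0 0 0 0; 1 0 0 0 0; 1 0 0 0.2 0; 1 0 0 0.5 0; 1 0 0 1 0")

```text
time_s: 30.5
position: [0.4433, -0.0199, 0.0305]
ee_rot: [0.0, 1.0, 0.0, -0.001]
wrist_force: [-0.1, 0.7, -2.1]
gripper_width: 0.0172
finger_force: 30.0
```

Request:
move_arm(motion="1 0 0 2.5 0; 1 0 0 3.5 0; 1 0 0 3.5 0; 1 0 0 3.5 0; 1 0 0 2.5 0; 1 0.5 0.5 1.5 0; 1 1.2 1.3 0.5 0; 1 2 2.2 0 0; 1 2.5 2.8 0 0; 1 2.5 2.8 0 0")

```text
time_s: 31.5
position: [0.5318, 0.0777, 0.2055]
ee_rot: [-0.0, 1.0, -0.0, -0.0]
wrist_force: [1.1, -0.4, -0.9]
gripper_width: 0.0171
finger_force: 30.0
```

Request:
move_arm(motion="1 2.5 2.8 0 0; 1 2 2.2 0 0; 1 1.5 1.6 0 0; 1 1 1 0 0; 1 0.6 0.6 0 0; 1 0 0 0 0; 1 0 0 0 0; 1 0 0 0 0; 1 0 0 0 0; 1 0 0 0 0")

```text
time_s: 32.5
position: [0.6068, 0.158, 0.206]
ee_rot: [-0.0, 1.0, -0.0, 0.0]
wrist_force: [0.0, 0.6, -1.2]
gripper_width: 0.0172
finger_force: 30.0
```

Run:
```python
from h import *
s=bot.sense()["position"];u=s[2]-.014;print("under",u)
edges([.02,.035,.08,.09,.125,.14,.15,u+.008],.6066,.16,"side7")
i=cv2.imread("pics/side7.png")
a,b=proj("side",[.6066,.16,.12])[0].astype(int)
print(a,b,proj("side",[.6066,.16,u+.008]))
cv2.imwrite("pics/c7.png",cv2.convertScaleAbs(cv2.resize(i[b-40:b+40,a-50:a+50],(700,560),interpolation=cv2.INTER_CUBIC),alpha=1.4))
```

```text
under 0.1919879182039319
[0.60686002 0.15808176 0.20594432]
0.02 180 L obs-model 0.14  R obs-model -0.24
0.035 176 L obs-model 0.39  R obs-model -0.19
0.08 163 L obs-model 0.37  R obs-model -0.20
0.09 161 L obs-model 0.17  R obs-model -0.30
0.125 150 L obs-model 0.00  R obs-model 0.10
0.14 146 L obs-model 0.94  R obs-model 0.03
0.15 143 L obs-model 0.91  R obs-model -0.13
0.2 128 L obs-model 1.12  R obs-model -4.83
325 151 [[326.19145555 127.74742909]]
```

View pics/c7.png

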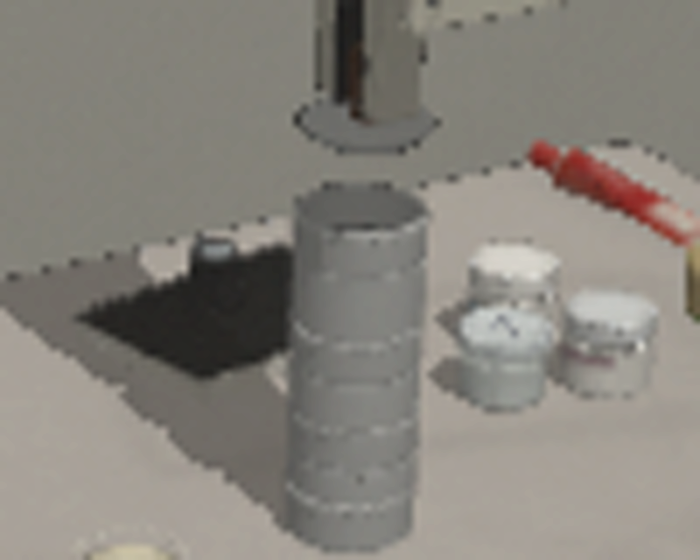

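The lid hangs level above the rim. Its centre is at crop x≈366 against 362 for the rim, which is the expected parallax, so it is aligned. Stack seams are even and it stands upright. I'll lower the lid.

Request:
move_arm(motion="1 0.05 0.12 -0.5 0; 1 0 0 -1 0; 1 0 0 -0.9 0; 1 0 0 -0.5 0; 1 0 0 -0.2 0; 1 0 0 -0.1 0; 1 0 0 -0.1 0; 1 0 0 -0.1 0; 1 0 0 0 0; 1 0 0 0 0")

```text
time_s: 33.55
position: [0.6076, 0.1596, 0.1717]
ee_rot: [-0.0, 1.0, 0.0, 0.0]
wrist_force: [0.1, -0.1, -1.3]
gripper_width: 0.017
finger_force: 30.0
```

Request:
move_arm(motion="1 0 0 -0.1 0; 1 0 0 -0.1 0; 1 0 0 -0.05 0; 1 0 0 0 0; 1 0 0 -0.05 0; 1 0 0 0 0; 1 0 0 0 0; 1 0 0 0 0; 1 0 0 0 0; 1 0 0 0 0")

```text
time_s: 34.55
position: [0.6075, 0.1595, 0.1686]
ee_rot: [-0.0, 1.0, 0.0, 0.0]
wrist_force: [-0.0, -1.1, -1.8]
gripper_width: 0.017
finger_force: 30.0
```

Request:
move_arm(motion="1 0 0 -0.1 0; 1 0 0 -0.05 0; 1 0 0 0 0; 1 0 0 -0.05 0; 1 0 0 0 0; 1 0 0 0 0; 1 0 0 0 0; 1 0 0 0 0; 1 0 0 0 0; 1 0 0 0 0")

```text
time_s: 35.55
position: [0.6075, 0.1596, 0.1666]
ee_rot: [-0.0, 1.0, 0.0, 0.0]
wrist_force: [0.2, 0.6, -1.2]
gripper_width: 0.0173
finger_force: 30.0
```

Request:
move_arm(motion="1 0 0 -0.05 0; 1 0 0 0 0; 1 0 0 -0.05 0; 1 0 0 0 0; 1 0 0 0 0; 1 0 0 0 0; 1 0 0 0 0; 1 0 0 0 0; 1 0 0 0 0; 1 0 0 0 0")

```text
time_s: 36.55
position: [0.6076, 0.1596, 0.1657]
ee_rot: [-0.0, 1.0, 0.0, 0.0]
wrist_force: [0.9, -0.2, -0.3]
gripper_width: 0.0169
finger_force: 30.0
```

Request:
move_arm(motion="1 0 0 -0.05 0; 1 0 0 0 0; 1 0 0 0 0; 1 0 0 -0.03 0; 1 0 0 0 0; 1 0 0 0 0; 1 0 0 0 0; 1 0 0 0 0; 1 0 0 0 0; 1 0 0 0 0")

```text
time_s: 37.55
position: [0.6079, 0.1596, 0.1656]
ee_rot: [-0.0, 1.0, 0.0, 0.001]
wrist_force: [-1.0, -0.7, 6.9]
gripper_width: 0.0175
finger_force: 30.0
```

Contact is at the seated height (0.1656), with 7–8 N. I'll release, rise and look.

Request:
move_arm(motion="4 0 0 0 0; 5 0 0 0 0; 6 0 0 0 0; 6 0 0 0 0; 6 0 0 0.3 0; 6 0 0 1.5 0; 6 0 0 3 0; 6 0 0 3 0; 6 0 -2 1 0; 6 0 -4 0 0")

```text
time_s: 38.55
position: [0.6085, 0.1007, 0.2548]
ee_rot: [-0.001, 1.0, 0.002, 0.002]
wrist_force: [0.7, -0.8, -0.8]
gripper_width: 0.0596
finger_force: 0.0
```

Request:
move_arm(motion="6 0 -4 0 0; 6 0 -4 0 0; 6 0 -4 0 0; 6 0 -4 0 0; 6 0 -4 0 0; 6 0 -3 0 0; 6 0 -2 0 0; 6 0 -1 0 0; 6 0 0 0 0; 6 0 0 0 0")

```text
time_s: 39.55
position: [0.6074, -0.16, 0.2526]
ee_rot: [-0.0, 1.0, 0.0, -0.0]
wrist_force: [0.7, -0.1, -0.0]
gripper_width: 0.0605
finger_force: 0.0
```

Run:
```python
from h import *
edges([.02,.035,.08,.09,.125,.14,.15],.6066,.16,"side8")
i=cv2.imread("pics/side8.png");a,b=proj("side",[.6066,.16,.1])[0].astype(int)
t=bot.camera("top")[:,:,::-1];c,d=proj("top",[.6066,.16,.17])[0].astype(int)
o=[cv2.resize(q[v-38:v+38,u-38:u+38],(380,380),interpolation=cv2.INTER_CUBIC) for q,u,v in((i,a,b),(t,c,d))]
cv2.imwrite("pics/c8.png",cv2.convertScaleAbs(np.hstack(o),alpha=1.4))
for z in(.1615,.1935):print(proj("side",[.6066,.16,z]),a,b)
```

```text
[ 0.60747781 -0.15965656  0.25269307]
0.02 180 L obs-model 0.35  R obs-model -0.45
0.035 176 L obs-model 0.26  R obs-model -0.49
0.08 163 L obs-model 0.31  R obs-model -0.50
0.09 161 L obs-model 0.47  R obs-model -0.42
0.125 150 L obs-model 0.23  R obs-model -0.53
0.14 146 L obs-model 0.54  R obs-model -0.27
0.15 143 L obs-model 1.01  R obs-model -0.26
[[325.81536438 139.57737095]] 325 157
[[326.12715028 129.77015018]] 325 157
```

View pics/c8.png

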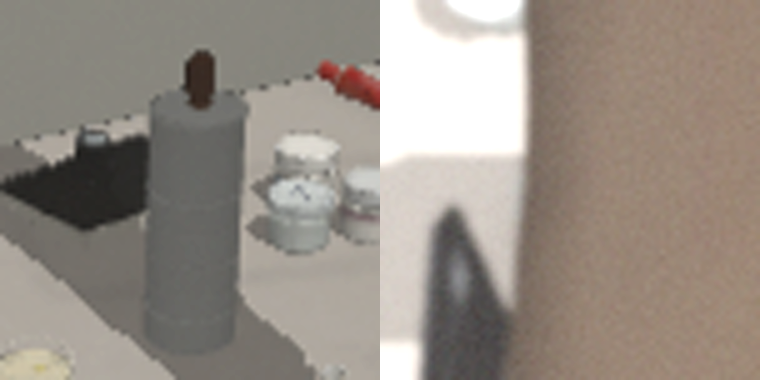

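The stack is upright and the lid is flush. The knob top is at image row 129 against the model's 129.8, so it is seated. Handing in.

```bash
python3 -c "
from plant import bot
print(bot.hand_in())"
```

```text
the job is handed in; nothing more can be done
None
```

I built the stack on the pan in order (fine, medium, coarse, grey lid), each piece set down gently; the last side-camera picture showed it seated and upright, and I handed it in at about 40 s; no verdict was returned.

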